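# Put the setting master away in its case

## Robot

A 6-joint arm with a two-finger parallel gripper is mounted at the origin on a cart in front of the work surface, level with it; the furniture and walls round the work are solid. World frame = base frame: x ahead of the robot, y to its left, z up, the work surface at z = 0. Lengths are in m, angles in rad, forces in N, time in s.
With the tool pointing down it reaches from about 0.2 to 0.875 m from the base axis. Payload 3.4 kg.
Tool frame: the origin (TCP) lies between the finger pads; the fingertips stand 22 mm ahead of it and the grasp point (between the pads) lies 3 mm ahead of it (arm.finger_overhang is the distance from the TCP to the fingertips, in m); z points along the fingers, y is the line along which they close (so a half turn about z gives the same grasp; the last joint's range is limited). The gripper opens to 94 mm and grips with 3 to 60 N. Pads are 16 mm wide; open, the fingers measure 119 mm over their backs; the gripper's body (75 mm by 177 mm) begins 78 mm behind the grasp point.
Start: joints at [-1.337, 0.276, 1.505, -0, 1.361, -0.121], TCP at [0.2, -0.539, 0.227] pointing down, gripper open.
Joint ranges: [-2.89, 2.89], [-0.75, 2.08], [0.22, 2.7], [-1.18, 4.32], [0.11, 2.71], [-2.7, 2.7]. Speed limits (rad/s): [2.57, 2.57, 3.14, 3.14, 3.14, 3.14].

## Interface

Orientations are given as a rotation vector (axis times angle).
In Python, from rig import read_state, imaging, order, spot_in, landmark_of, arm gives the robot as it stands. The module is installed in compiled form; this text tells all that it offers.
- The arm moves only by the shell command python3 -m pendant 'ROWS' [OPENING]. ROWS is a JSON object of lists of equal length, an entry for each row: "dp": the shift along the tool's x, y, z in mm, a list of three; "rot": the turn, a rotation vector about the tool's x, y, z in rad, a list of three. A call has 1 to 10 rows; each row is the pose to reach, as a shift and turn from the pose commanded when the call began, along the tool's axes at that moment; what a row does not reach only later rows make up. A row lasts 1/8 s, in which the tool goes at most 62.5 mm and 10.7 degrees, less where a joint would pass 70% of its speed; a pose out of reach is approached as far as the arm can. A call with a gripper value outside its range is refused whole. OPENING is the closure in counts, from 0 (fully open) to 255 (shut), set as the call begins (- or left out, the last holds). The fingers move at their own pace and stop on an object; the grip force is fixed at half the most. Time passes only in rows, so rows that repeat a pose let the fingers close. It gives the time, the measured TCP pose, the force, the opening and the grip force at its end, in the units of the state.
- read_state(): the state, without advancing time (a new reading comes with each control period).
- imaging.capture(name): name is "scene" or "top" or "wrist"; returns a dict with "img" (384x512x3 uint8, red, green, blue), "fovy" (degrees; the focal length in pixels is half the picture's height over the tangent of half this angle, whatever the lens; pixels are square), "cx", "cy" (the principal point, pixels), "R" (3x3) and "t" (3): a world point X has camera coordinates R X + t. Camera axes: x right, y down, z forward; pixel columns grow to the right and rows downward; lengths in m; the calibration is good to about 2 mm. A picture is of the moment at which its call begins. There is no depth.
- order.hand_in(): hands the job in; it is judged then, once.
Trained networks look in a picture, given as the dict that the camera call returned (one of the last four; its "shot" number tells which), for a name from the list of things; names that differ only in an ending like _2 or _b are one class to them, and where a whole thing is asked for, a point or a joint stands for the part that bears it (a point fixed in the world has none). Each returns a list of dicts, best first, with "confidence" (0 to 1); they miss things now and then, are a little off and sometimes report something else, mostly with a low value. They report only what shows in the picture. A call takes as long as a camera call. They do not tell look-alikes from the thing itself.
- spot_in(picture, target): "xyz" ([x, y, z] in m, in world coordinates, good to about 4 mm: the middle of the surface that is visible of it).
- landmark_of(picture, target): "xyz" ([x, y, z] in m, in world coordinates, good to about 4 mm: a listed point, or the origin of a listed thing).
The state is a dict: "time_s": time; "joint_pos": joint angles; "qvel": joint speeds; "joint_efforts": joint torques, N m; "eef_pos": TCP position; "ee_rot": TCP orientation; "ft_force": force on the tool from outside, world axes, zero at the start; "wrist_torque": the same for the moment, N m; "width": finger opening in m; "gripper_force": force on a finger pad.
Only numpy, scipy, OpenCV 4.12 (cv2) and the standard library are available. Lean on these libraries where they do the work, as an engineer would, in place of code of your own. Each camera call takes 0.05 s, during which the arm holds its last target. There are 200 camera calls.

## Task

Put the steel setting master back in its case: swing the keeper off it, press down the end of the block farther from the keeper so that it rocks up out of its recessed nest and stays tipped, and take it by the raised end. Lay it flat in the empty slot of the case, reaching in under the half-open lid, gently and without dropping it, then shut the lid fully and leave everything else alone.

Things in the scene. Friction and masses are not known exactly. Their poses are not given: they have to be found in the camera images.
- nest: Fixed grey-painted fixture block, 140 mm (its x) by 80 mm (its y), 44 mm high; 10 mm high flanges reach 56 mm either side. Origin: centre of the underside; z up; x points from the keeper end to the press end, roughly away from the robot. In its top is a pocket 42 mm wide, from x = -33.5 to +53 mm, that leaves no room for fingers beside the master.
- ridge (a point): Middle of the ridge across the pocket's floor, under the master, at (10, 0, 27) mm in the nest's frame. The floor is level on the keeper side and slopes down at 28 degrees beyond. With its end beyond the ridge pressed down about 8 mm, the master rocks over and stays by itself on the slope at 28 degrees, its other end raised, some 12 mm of its sides clear of the nest's top.
- master: Setting master: ground steel block, 80 mm long (its x), 40 mm wide (y), 16 mm thick (z), about 0.3 kg, with two small dark bores. Origin: centre of the underside. It lies in the pocket, x along the nest's x, top 1 mm below the nest's top; gaps 1 mm at the sides and keeper end, 5.5 mm at the other. Either end may go first into the case.
- keeper (a joint): Turn of the dark steel keeper, a flat bar 45 mm long pivoted at nest (-50, 0) mm, on top of the nest. 0: it points along the nest's +x, over the end of the master, which then cannot rise. It swings to either side (-1.65 to 1.65 rad, positive counter-clockwise from above) with light friction; beyond 1.2 rad either way it is clear of the pocket.
- keeper_knob (a point): Middle of the keeper's upright round steel knob, 13 mm in diameter, 18 mm high, 30 mm from the pivot; this point is 62.5 mm above the bench, 9 mm above the knob's lower end.
- case: Fixed black case, 150 mm (x) by 190 mm (y), 34 mm high to the rim, walls 5 mm. Origin: centre of the underside; z up; +x points to the hinge side, roughly away from the robot. Its grey insert, 22 mm high, has seats on the +y half holding two setting rings and on the -y half the slot for the master.
- slot (a point): Centre of the slot's floor, where the master belongs, flat, its length along the case's x; at (24, -34.5, 6) mm in the case's frame. Slot 46 mm wide, 92 mm long from the rear wall (x = 70 mm) to a 10 mm high stop at x = -22 mm. Its sides, 16 mm high, run only from x = 28 to 70 mm; in front of them there is 30 mm of open floor on both sides, for the fingers.
- lid (a joint): Opening of the lid, a flat black plate 150 mm from hinge to front edge, 10 mm thick. 0: shut on the rim; 0.98 rad: its stop. Open, it overhangs the rear half of the case, so the tool must be slanted about 30 degrees, fingers pointing down and toward the hinge, to lay things in the slot. A stiff hinge holds it at any angle; about 2 N at the front edge moves it.
- lid_front (a point): Middle of the front edge of the lid's upper (outer) face; moves with the lid.
- lid_hinge (a point): Middle of the lid's hinge axis (along the case's y), on the rear rim, 34 mm above the bench.
- oil_dropper: Bystander: small amber dropper bottle, 33 mm across, 102 mm tall; origin under its centre.
- bracket: Bystander: small steel angle bracket, 40 x 50 x 36 mm; origin under its centre.
- dial_indicator: Bystander: dial indicator lying flat, 104 x 57 x 22 mm; origin under its centre.
There are look-alikes about, which are no part of the job. Leave any green or red look-alike of the master alone.

How it is judged:
By the outcome, as a careful person would: the job done as asked, in the order asked, and still so for the second after the job is handed in, with the robot touching nothing.
It also fails if it takes over 70 s, if anything falls off the work surface, if the arm or the gripper's body presses on something with over 40 N, if the wrist force passes 120 N, or if a joint passes its speed limit or range.

## Working session

There is one attempt and no reset: what is moved stays moved. The work goes in short steps, Python scripts to look and compute and a shell command to move; the robot and the scene stay as the last step left them, time stands still between calls to the robot, and variables do not carry over. Pictures are saved under pics/ and viewed, at most 10 in all, crops included, and the job is handed in when it is done.

```bash
mkdir -p pics
cat > h.py <<'E'
import numpy as np, cv2
from rig import read_state, imaging, order, spot_in, landmark_of, arm
from scipy.spatial.transform import Rotation as Rn
def f(p): return p['img'].shape[0]/2/np.tan(np.radians(p['fovy'])/2)
def proj(p,X):
    c=np.asarray(p['R'])@np.asarray(X)+np.asarray(p['t']); return np.array([p['cx'],p['cy']])+f(p)*c[:2]/c[2]
def ray(p,uv,z):
    R=np.asarray(p['R']);o=-R.T@np.asarray(p['t']);d=R.T@np.array([(uv[0]-p['cx'])/f(p),(uv[1]-p['cy'])/f(p),1]);return o+d*(z-o[2])/d[2]
def save(p,n): cv2.imwrite('pics/'+n,cv2.cvtColor(p['img'],cv2.COLOR_RGB2BGR))
def st():
    s=read_state();return s,np.array(s['eef_pos']),Rn.from_rotvec(s['ee_rot'])
def to(pos,R=None):
    "dp mm, rot for goal"
    s,p,r=st();d=r.inv().apply(np.array(pos)-p)*1e3
    return d.round(1),(r.inv()*R).as_rotvec().round(3) if R is not None else None
E
python3 - <<'E'
from h import *
a=imaging.capture('scene');b=imaging.capture('top')
save(a,'s0.png');save(b,'t0.png')
for nm,p in (('scene',a),('top',b)):
    for t in 'nest ridge master keeper_knob case slot lid_front lid_hinge oil_dropper bracket dial_indicator'.split():
        print(nm,t,[(np.round(d['xyz'],3),round(d['confidence'],2)) for d in landmark_of(p,t)[:3]])
s,p,r=st();print(p,r.as_matrix().round(2),s['ft_force'],s['width'])
E
```

```text
scene nest [(array([ 0.526, -0.18 , -0.001]), 0.62)]
scene ridge [(array([ 0.539, -0.186,  0.031]), 0.96)]
scene master [(array([ 0.53 , -0.319, -0.005]), 0.85), (array([ 0.529, -0.184,  0.029]), 0.56), (array([ 0.351, -0.334, -0.   ]), 0.49)]
scene keeper_knob [(array([ 0.504, -0.186,  0.06 ]), 0.44)]
scene case [(array([ 0.475,  0.124, -0.   ]), 0.95), (array([ 0.682, -0.159,  0.002]), 0.53)]
scene slot [(array([0.507, 0.097, 0.004]), 0.85)]
scene lid_front [(array([0.465, 0.125, 0.157]), 0.93)]
scene lid_hinge [(array([0.553, 0.14 , 0.037]), 0.72), (array([ 0.538, -0.184,  0.033]), 0.39)]
scene oil_dropper [(array([ 0.681,  0.034, -0.001]), 0.5)]
scene bracket [(array([ 0.681, -0.161,  0.006]), 0.61)]
scene dial_indicator [(array([ 0.316, -0.222, -0.001]), 0.39)]
top nest [(array([ 0.522, -0.181,  0.001]), 0.69)]
top ridge [(array([ 0.533, -0.179,  0.03 ]), 0.8)]
top master [(array([ 0.528, -0.178,  0.029]), 0.87), (array([ 0.688, -0.163, -0.003]), 0.74), (array([ 0.534, -0.318,  0.002]), 0.57)]
top keeper_knob [(array([ 0.501, -0.188,  0.064]), 0.56)]
top case [(array([0.475, 0.125, 0.001]), 0.67)]
top slot [(array([0.502, 0.098, 0.006]), 0.95)]
top lid_front [(array([0.469, 0.122, 0.159]), 0.6), (array([0.552, 0.142, 0.034]), 0.24)]
top lid_hinge [(array([0.552, 0.144, 0.034]), 0.7)]
top oil_dropper [(array([0.679, 0.03 , 0.001]), 0.65)]
top bracket [(array([ 0.687, -0.161, -0.001]), 0.72), (array([ 0.53 , -0.178,  0.027]), 0.56)]
top dial_indicator [(array([ 0.317, -0.228, -0.002]), 0.66)]
[ 0.19974133 -0.53921832  0.22747693] [[ 0.94  0.35  0.  ]
 [ 0.35 -0.94 -0.  ]
 [-0.    0.   -1.  ]] [ 0.8302722  -0.00887372  0.3156087 ] 0.0939995521339273
```

```bash
python3 -c "
import cv2,numpy as np
a=cv2.imread('pics/s0.png');b=cv2.imread('pics/t0.png');cv2.imwrite('pics/st0.png',cv2.resize(np.vstack([a,b]),(400,600)) if 0 else cv2.resize(np.hstack([a,b]),(800,300)))"
```

```text
(no output)
```

View pics/s0.png

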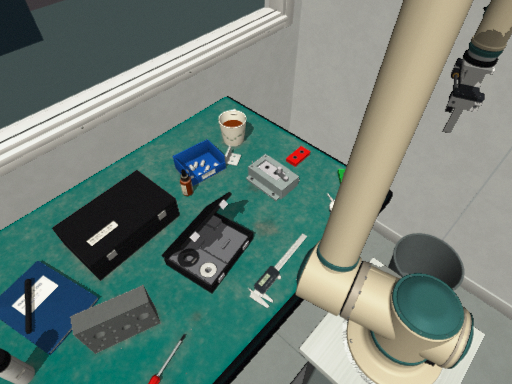

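View pics/t0.png

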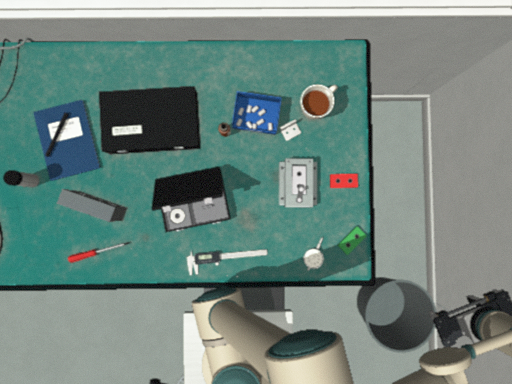

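Nest is near (0.525,-0.18), knob at top px (301,188); the case is near (0.475,0.125) with yaw about 0.21. The red (344,181) and green (352,240) blocks are look-alikes. Next I'll go above the nest for a close look.

Run:
```python
from h import *
R=Rn.from_matrix(np.array([[1,0,0],[0,-1,0],[0,0,-1.]]))
print(to([.44,-.18,.28],R))
```

```text
(array([ 350.1, -253.4,  -52.5]), array([0.   , 0.   , 0.355]))
```

```bash
python3 -m pendant '{"dp":[[50,-36,-20],[100,-72,-40],[150,-108,-52],[200,-144,-52],[250,-180,-52],[300,-216,-52],[350,-253,-52],[350,-253,-52],[350,-253,-52]],"rot":[[0,0,0.05],[0,0,0.1],[0,0,0.15],[0,0,0.2],[0,0,0.25],[0,0,0.3],[0,0,0.355],[0,0,0.355],[0,0,0.355]]}' 0
python3 - <<'E'
from h import *
p=imaging.capture('wrist');save(p,'w1.png')
for t in 'nest ridge master keeper_knob'.split():
    print(t,[(np.round(d['xyz'],4),round(d['confidence'],2)) for d in landmark_of(p,t)[:3]])
s,q,r=st();print(q,r.as_matrix().round(3),s['time_s'], p['R'],p['t'],p['fovy'])
E
```

```text
time_s: 2.33
eef_pos: [0.4399, -0.1805, 0.2794]
ee_rot: [3.141, 0.002, -0.001]
ft_force: [0.1, 0.2, 0.8]
width: 0.094
gripper_force: 0.0
nest [(array([ 0.5241, -0.1768, -0.0035]), 0.81)]
ridge [(array([0.505 , 0.0985, 0.0112]), 0.55)]
master [(array([ 0.5359, -0.1803,  0.0325]), 0.83), (array([ 0.3567, -0.3332,  0.0009]), 0.82), (array([ 0.5357, -0.316 , -0.0032]), 0.62)]
keeper_knob [(array([ 0.506 , -0.1846,  0.0644]), 0.56)]
[ 0.43943849 -0.18166462  0.27944292] [[ 1.    -0.003 -0.   ]
 [-0.003 -1.    -0.   ]
 [-0.     0.    -1.   ]] 2.575 [[ 8.57451673e-04 -9.99999147e-01  9.85046862e-04]
 [-9.74024739e-01 -6.12124871e-04  2.26440793e-01]
 [-2.26439997e-01 -1.15362205e-03 -9.74024433e-01]] [-0.18055295  0.39241031  0.53874612] 59.43008410573108
```

View pics/w1.png

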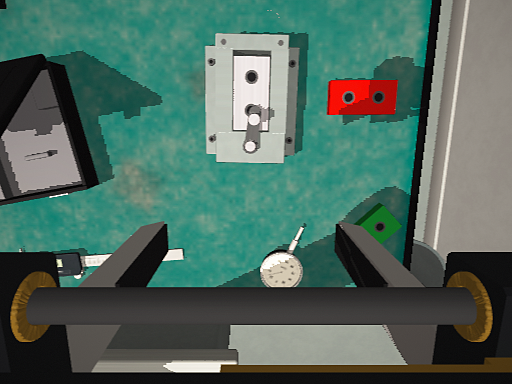

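Nest top corners are about (217,34), (284,36), (284,162), (216,161) px. The keeper pivot is at (250,146) and the knob top at (254,119).

```bash
python3 - <<'E'
from h import *
p=imaging.capture('wrist')
c=[ray(p,u,.044) for u in [(217,34),(284,36),(284,162),(216,161)]]
for x in c: print(x.round(4))
print('centre',np.mean(c,0).round(4),'yaw', [np.arctan2(*(a-b)[[1,0]]).round(3) for a,b in ((c[0],c[3]),(c[1],c[2]))], np.linalg.norm(c[0]-c[3]),np.linalg.norm(c[0]-c[1]))
for x in [(233,51),(271,50),(271,131),(233,131)]: print('master/pocket',ray(p,x,.044).round(4))
print('pivot',ray(p,(250,146),.058).round(4),'knob',ray(p,(254,119),.0715).round(4))
E
python3 -c "
import cv2;a=cv2.imread('pics/w1.png')[20:175,180:320];cv2.imwrite('pics/w1c.png',cv2.resize(a,None,fx=3.8,fy=3.8,interpolation=2))"
```

```text
[ 0.5924 -0.1451  0.044 ]
[ 0.5902 -0.2172  0.044 ]
[ 0.454  -0.2198  0.044 ]
[ 0.4555 -0.1404  0.044 ]
centre [ 0.523  -0.1806  0.044 ] yaw [np.float64(-0.035), np.float64(0.019)] 0.13697325003999175 0.07215113834896858
master/pocket [ 0.5752 -0.1621  0.044 ]
master/pocket [ 0.5761 -0.2034  0.044 ]
master/pocket [ 0.4897 -0.2043  0.044 ]
master/pocket [ 0.4898 -0.1608  0.044 ]
pivot [ 0.4738 -0.1802  0.058 ] knob [ 0.5032 -0.1846  0.0715]
```

View pics/w1c.png

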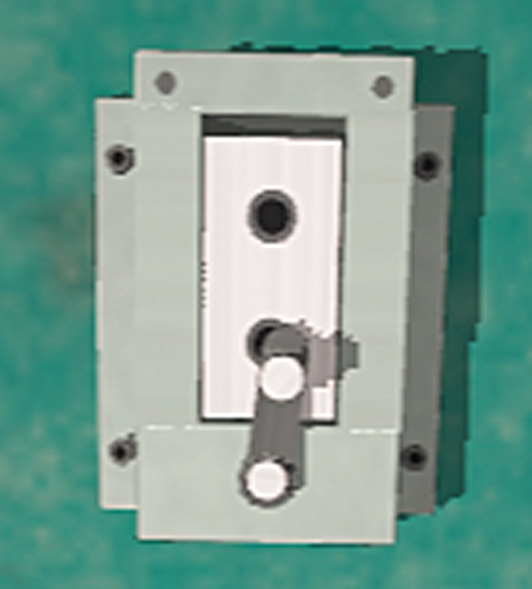

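Nest ≈ (0.5235,-0.181), yaw ≈ -0.015; pivot (0.474,-0.180), knob (0.503,-0.185). All of this fits the stated sizes. I'll sweep the knob toward -y with closed fingers.

```bash
python3 -m pendant '{"dp":[[20,-12,50],[40,-24,100],[64,-32,140],[64,-32,150],[64,-32,180],[64,-32,200],[64,-32,200]],"rot":[[0,0,0],[0,0,0],[0,0,0],[0,0,0],[0,0,0],[0,0,0],[0,0,0]]}' 255
python3 - <<'E'
from h import *
p=imaging.capture('wrist');save(p,'w2.png')
s,q,r=st();print(q,s['width'],s['ft_force'],proj(p,[.5032,-.1846,.0715]))
print([(d['xyz'],d['confidence']) for d in landmark_of(p,'keeper_knob')])
E
```

```text
time_s: 3.5
eef_pos: [0.5029, -0.149, 0.0794]
ee_rot: [-3.141, 0.002, 0.003]
ft_force: [0.2, 0.4, 0.8]
width: 0.0276
gripper_force: 0.0
[ 0.50375165 -0.14922585  0.08019211] 0.02339257562014612 [-0.28579593 -0.28443599  0.41220764] [320.61189244 244.9465623 ]
[([0.5048, -0.1867, 0.0622], 0.55)]
```

View pics/w2.png

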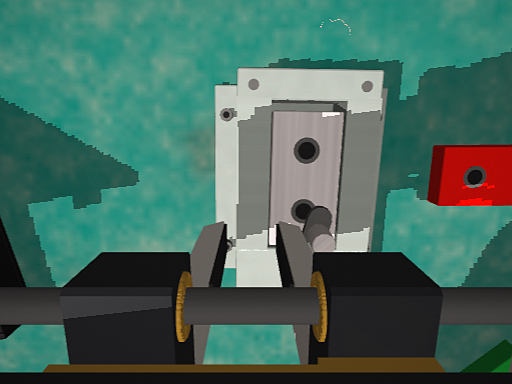

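Knob at (322,240) px just right of the still-closing right finger; nothing is touched. Sweep it.

```bash
python3 -m pendant '{"dp":[[0,0,0],[0,0,0],[0,10,0],[0,18,0],[-2,26,0],[-5,34,0],[-9,41,0],[-12,47,0],[-12,47,0],[-12,35,-20]],"rot":[[0,0,0],[0,0,0],[0,0,0],[0,0,0],[0,0,0],[0,0,0],[0,0,0],[0,0,0],[0,0,0],[0,0,0]]}' 255
python3 -m pendant '{"dp":[[20,0,-50],[40,0,-70],[40,0,-70]],"rot":[[0,0,0],[0,0,0],[0,0,0]]}'
python3 - <<'E'
from h import *
p=imaging.capture('wrist');save(p,'w3.png')
s,q,r=st();print(q,s['width'],s['ft_force'])
print([(d['xyz'],d['confidence']) for d in landmark_of(p,'keeper_knob')])
E
```

```text
time_s: 4.85
eef_pos: [0.4903, -0.1831, 0.0982]
ee_rot: [-3.14, 0.001, 0.006]
ft_force: [0.6, -0.1, 0.9]
width: 0.0004
gripper_force: 0.0
time_s: 5.22
eef_pos: [0.5339, -0.1846, 0.171]
ee_rot: [3.139, 0.001, 0.007]
ft_force: [-0.2, -0.1, -1.0]
width: 0.0003
gripper_force: 0.0
[ 0.53179391 -0.18385098  0.16931723] 0.0005542694107835161 [-0.14367989  0.40876046 -0.49323187]
[([0.4802, -0.2093, 0.0623], 0.55)]
```

View pics/w3.png

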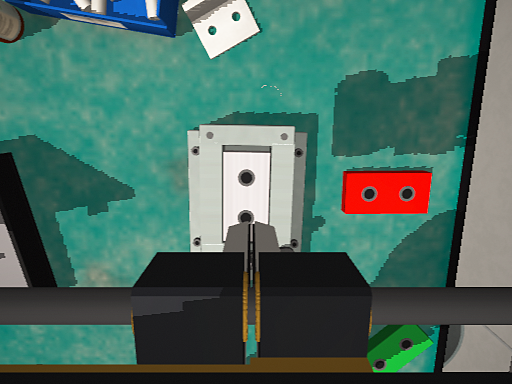

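The knob is now at about (0.480,-0.209), roughly -1.36 rad, so it's clear of the pocket. Press the far end.

```bash
python3 -m pendant '{"dp":[[32,-2,40],[32,-2,85],[32,-2,100],[32,-2,103],[32,-2,106],[32,-2,109],[32,-2,111],[32,-2,113],[32,-2,114],[32,-2,114]],"rot":[[0,0,0],[0,0,0],[0,0,0],[0,0,0],[0,0,0],[0,0,0],[0,0,0],[0,0,0],[0,0,0],[0,0,0]]}'
```

```text
time_s: 6.58
eef_pos: [0.5643, -0.1816, 0.0561]
ee_rot: [3.141, -0.0, 0.001]
ft_force: [-1.1, 0.2, 4.8]
width: 0.0005
gripper_force: 1.8
```

```bash
python3 -m pendant '{"dp":[[0,0,1],[0,0,2],[0,0,2],[0,0,-15],[0,0,-60],[-40,0,-110],[-90,0,-130],[-90,0,-130]],"rot":[[0,0,0],[0,0,0],[0,0,0],[0,0,0],[0,0,0],[0,0,0],[0,0,0],[0,0,0]]}'
python3 - <<'E'
from h import *
p=imaging.capture('wrist');save(p,'w4.png')
s,q,r=st();print(q,s['width'],s['ft_force'])
for t in ('keeper_knob','master','nest'):print(t,[(np.round(d['xyz'],4),d['confidence']) for d in landmark_of(p,t)])
import cv2
b=p['img'][0:300,130:430];cv2.imwrite('pics/w4c.png',cv2.cvtColor(cv2.resize(b,None,fx=2,fy=2,interpolation=2),cv2.COLOR_RGB2BGR))
E
```

```text
time_s: 7.58
eef_pos: [0.472, -0.1812, 0.1873]
ee_rot: [3.14, -0.002, 0.003]
ft_force: [0.9, 0.2, -0.3]
width: 0.0004
gripper_force: 0.0
[ 0.47354384 -0.18144194  0.18632398] 0.000840473004695208 [-0.14616436 -0.18222247  0.09782671]
keeper_knob [(array([ 0.4796, -0.2108,  0.0585]), 0.84)]
master [(array([ 0.5347, -0.1814,  0.0297]), 0.96), (array([ 0.5356, -0.3143, -0.001 ]), 0.74)]
nest []
```

View pics/w4c.png

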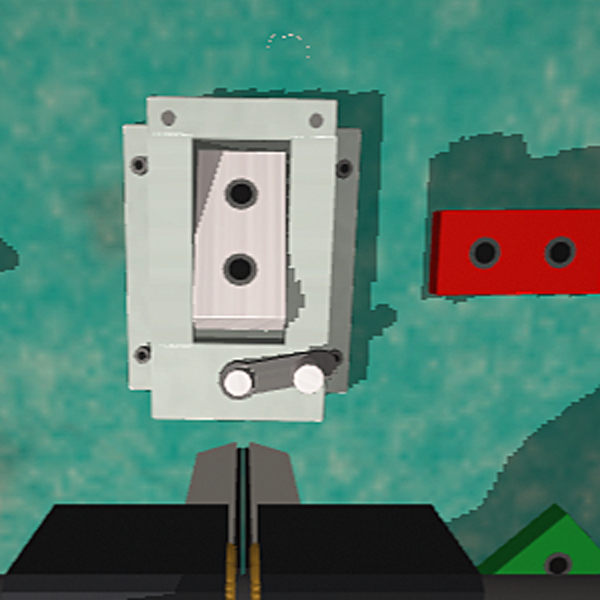

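The master is tipped: its raised end face shows at crop y≈318–331 px and it throws a shadow. The keeper is clear.

Run:
```python
from h import *
p=imaging.capture('wrist')
g=lambda u,v,z:ray(p,(130+u/2,v/2),z).round(4)
print('top edge',g(194,317,.061),g(286,317,.061)); print('bot edge',g(192,331,.047),g(285,331,.047))
print('far top',g(217,152,.0235),g(286,153,.0235))
print('pocket',g(194,138,.044),g(286,138,.044),g(285,343,.044),g(192,343,.044))
print('pivot',g(238,382,.056),'knob',g(308,379,.0715))
s,q,r=st();print(q,r.as_matrix().round(3))
```

```text
top edge [ 0.5065 -0.1608  0.061 ] [ 0.5065 -0.1992  0.061 ]
bot edge [ 0.4988 -0.1588  0.047 ] [ 0.4987 -0.1997  0.047 ]
far top [ 0.5761 -0.1697  0.0235] [ 0.5756 -0.2006  0.0235]
pocket [ 0.5792 -0.1608  0.044 ] [ 0.5792 -0.1992  0.044 ] [ 0.493 -0.2    0.044] [ 0.493  -0.1585  0.044 ]
pivot [ 0.4778 -0.1791  0.056 ] knob [ 0.4823 -0.2079  0.0715]
[ 0.47473052 -0.18136384  0.18442646] [[ 1.     0.    -0.001]
 [ 0.    -1.     0.001]
 [-0.001 -0.001 -1.   ]]
```

```bash
python3 -m pendant '{"dp":[[18,-1,20],[35,-1,40],[35,-1,50],[35,-1,60],[35,-1,70],[35,-1,90],[35,-1,105],[35,-1,115],[35,-1,115]],"rot":[[0,0,0],[0,0,0],[0,0,0],[0,0,0],[0,0,0],[0,0,0],[0,0,0],[0,0,0],[0,0,0]]}' 92
python3 -m pendant '{"dp":[[0,0,0],[0,0,0],[0,0,0],[0,0,0],[0,0,0],[0,0,0]],"rot":[[0,0,0],[0,0,0],[0,0,0],[0,0,0],[0,0,0],[0,0,0]]}' 255
```

```text
time_s: 8.95
eef_pos: [0.5086, -0.1802, 0.0698]
ee_rot: [-3.141, 0.0, 0.002]
ft_force: [-0.3, 0.6, -0.4]
width: 0.0603
gripper_force: 0.0
time_s: 9.7
eef_pos: [0.5093, -0.1806, 0.0708]
ee_rot: [3.141, -0.0, 0.001]
ft_force: [-0.8, 0.6, 2.3]
width: 0.0396
gripper_force: 30.0
```

```bash
python3 -m pendant '{"dp":[[0,0,-3],[0,0,-8],[0,0,-15],[0,0,-30],[0,0,-60],[0,0,-110],[-20,-50,-150],[-50,-100,-170],[-80,-150,-170],[-80,-150,-170]],"rot":[[0,0,0],[0,0,0],[0,0,0],[0,0,0],[0,0,0],[0,0,0],[0,0,0],[0,0,-0.07],[0,0,-0.14],[0,0,-0.21]]}'
python3 -m pendant '{"dp":[[0,-45,0],[-10,-80,0],[-20,-98,0],[-20,-98,0]],"rot":[[0,0,0],[0,0,0],[0,0,0],[0,0,0]]}'
python3 - <<'E'
from h import *
p=imaging.capture('wrist');save(p,'w5.png');b=imaging.capture('top');a=imaging.capture('scene')
s,q,r=st();print(q,r.as_matrix().round(3),s['width'],s['gripper_force'])
for pp in (p,b,a):
  for t in 'case slot lid_front lid_hinge'.split():
    print(t,[(np.round(d['xyz'],4),round(d['confidence'],2)) for d in landmark_of(pp,t)[:2]])
E
```

```text
time_s: 10.95
eef_pos: [0.4258, -0.0269, 0.2419]
ee_rot: [-3.122, -0.339, -0.0]
ft_force: [0.7, -1.2, -3.1]
width: 0.0394
gripper_force: 30.0
time_s: 11.45
eef_pos: [0.388, 0.0621, 0.2413]
ee_rot: [3.124, 0.333, 0.001]
ft_force: [-0.6, -0.7, -3.5]
width: 0.0396
gripper_force: 30.0
[0.38982805 0.06074418 0.24101658] [[ 0.978  0.208  0.002]
 [ 0.208 -0.978 -0.001]
 [ 0.002  0.001 -1.   ]] 0.03969206509704742 29.9848535656929
case [(array([0.4759, 0.125 , 0.0013]), 0.93), (array([ 0.5255, -0.1761, -0.0029]), 0.24)]
slot [(array([ 0.4808,  0.1275, -0.002 ]), 0.43), (array([ 0.3165, -0.2256, -0.0016]), 0.2)]
lid_front [(array([0.4747, 0.1242, 0.1588]), 0.79)]
lid_hinge [(array([0.5476, 0.1381, 0.0319]), 0.72)]
case [(array([0.4741, 0.1249, 0.0009]), 0.89)]
slot [(array([ 0.322 , -0.2288, -0.0034]), 0.67), (array([0.5037, 0.0947, 0.0059]), 0.65)]
lid_front [(array([0.4719, 0.127 , 0.1607]), 0.74), (array([0.5052, 0.0943, 0.009 ]), 0.18)]
lid_hinge [(array([0.554 , 0.1407, 0.0361]), 0.56)]
case [(array([ 4.760e-01,  1.236e-01, -1.000e-04]), 0.95), (array([ 5.217e-01, -1.802e-01, -3.000e-04]), 0.23)]
slot [(array([0.508 , 0.0957, 0.0033]), 0.61)]
lid_front [(array([0.4681, 0.1258, 0.1607]), 0.94), (array([ 0.5284, -0.1805,  0.002 ]), 0.59)]
lid_hinge [(array([0.5501, 0.1401, 0.0333]), 0.56)]
```

View pics/w5.png

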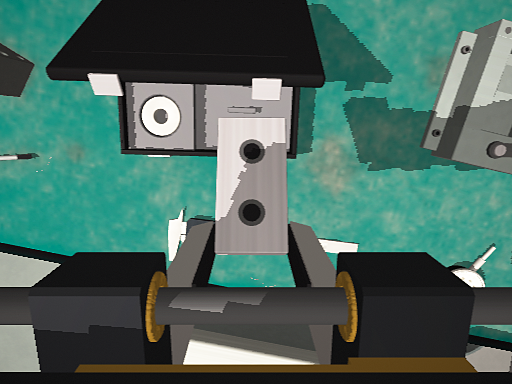

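The master is firmly held and its orientation is as expected. The case front rim is near v≈152 and the slot lies right of the divider at u≈200. I'll check the case yaw from rim edges.

```bash
python3 -c "
import cv2;a=cv2.imread('pics/w5.png')[70:170,100:320];cv2.imwrite('pics/w5c.png',cv2.resize(a,None,fx=3.6,fy=3.6,interpolation=2))"
python3 - <<'E'
from h import *
p=imaging.capture('wrist')
c=np.array([.4753,.1245,0]);
for y in (.2,.21,.25):
  A=Rn.from_euler('z',y)
  P=lambda x,yy,z:((proj(p,c+A.apply(np.array([x,yy,z])/1e3))-[100,70])*3.6).round()
  print(y,'front outer corners',P(-75,95,34),P(-75,-95,34),'inner',P(-70,90,34),P(-70,-90,34),'tray top divider',P(-70,0,22))
E
```

```text
0.2 front outer corners [ 80. 315.] [714. 321.] inner [ 95. 299.] [698. 304.] tray top divider [401. 298.]
0.21 front outer corners [ 83. 319.] [716. 318.] inner [ 98. 302.] [700. 301.] tray top divider [403. 298.]
0.25 front outer corners [ 94. 331.] [726. 305.] inner [108. 314.] [709. 289.] tray top divider [412. 297.]
```

View pics/w5c.png

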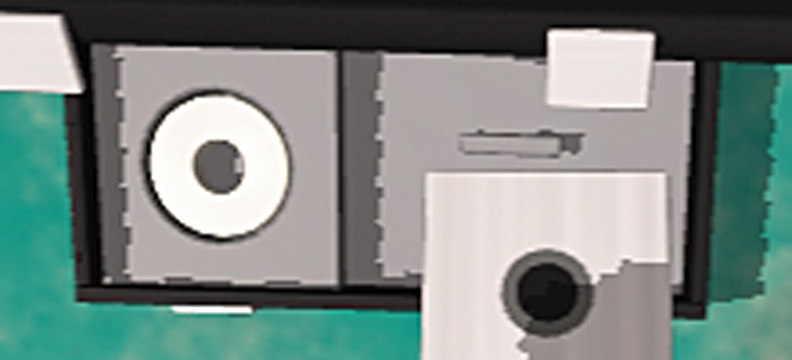

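```bash
cat >> h.py <<'E'
YAW=.188;SLOT=np.array([.5065,.0951,.006]);TIP=np.radians(28)
M=np.array([25.3,0,42.4])/1e3
RT=Rn.from_euler('z',YAW)*Rn.from_euler('x',np.pi)*Rn.from_euler('y',TIP)
def tcp(dx,dz): # master offset from seated pose in case frame, mm
    return SLOT+Rn.from_euler('z',YAW).apply([dx/1e3,0,dz/1e3])-RT.apply(M)
E
python3 - <<'E'
from h import *
p=imaging.capture('wrist')
s,q,r=st();q=np.mean([q]+[st()[1]],0)
for l,y in ((0,20),(0,-20),(80,20),(80,-20)):
  t=np.array([-2.5+l*np.cos(TIP),y,9.5+l*np.sin(TIP)])/1e3
  print(l,y,proj(p,q+r.apply(t)).round(1))
print(RT.as_matrix().round(3))
for o in ((-70,80),(-40,50),(-6,16),(-1,6),(0,1),(0,0)):
  print(o,tcp(*o).round(4),*to(tcp(*o),RT))
E
```

```text
0 20 [290.3 249.1]
0 -20 [214.2 249.2]
80 20 [286.1 112. ]
80 -20 [218.  112.1]
[[ 0.867  0.187  0.461]
 [ 0.165 -0.982  0.088]
 [ 0.469  0.    -0.883]]
(-70, 80) [0.3962 0.0741 0.1116] [  9.6 -11.1 128.9] [-0.005  0.489  0.021]
(-40, 50) [0.4257 0.0797 0.0816] [ 39.6 -10.4 158.9] [-0.005  0.489  0.021]
(-6, 16) [0.4591 0.0861 0.0476] [ 73.6  -9.7 192.9] [-0.005  0.489  0.021]
(-1, 6) [0.464  0.087  0.0376] [ 78.6  -9.5 202.9] [-0.005  0.489  0.021]
(0, 1) [0.465  0.0872 0.0326] [ 79.6  -9.5 207.9] [-0.005  0.489  0.021]
(0, 0) [0.465  0.0872 0.0316] [ 79.6  -9.5 208.9] [-0.005  0.489  0.021]
```

```bash
python3 -m pendant '{"dp":[[4,-5,50],[8,-11,100],[11,-11,120],[11,-11,128],[11,-11,128],[26,-10.5,143],[41,-10.5,158],[41,-10.5,158]],"rot":[[0,0,0],[0,0.1,0.01],[-0.003,0.25,0.021],[-0.005,0.4,0.021],[-0.005,0.489,0.021],[-0.005,0.489,0.021],[-0.005,0.489,0.021],[-0.005,0.489,0.021]]}'
python3 - <<'E'
from h import *
p=imaging.capture('wrist');save(p,'w6.png')
s,q,r=st();print(q,s['ft_force'],s['width'],s['gripper_force'])
print((RT.inv()*r).as_rotvec())
c=np.array([.4765,.1245,0]);A=Rn.from_euler('z',YAW)
for n,x in dict(frontouterL=(-75,95,34),FR=(-75,-95,34),stop=(-22,-34.5,16),sideL=(28,-11.5,22),sideR=(28,-57.5,22)).items(): print(n,proj(p,c+A.apply(np.array(x)/1e3)).round())
for o in ((-6,16),(-1,6),(0,1),(0,0)): print(o,*to(tcp(*o),RT))
E
```

```text
time_s: 13.3
eef_pos: [0.427, 0.0804, 0.0816]
ee_rot: [-2.991, -0.283, -0.742]
ft_force: [0.1, -0.2, -4.2]
width: 0.0398
gripper_force: 30.0
[0.42653889 0.08044922 0.0819544 ] [-0.67855281 -0.20155948 -3.78433479] 0.03970132721388009 29.99223232269287
[ 0.00162351 -0.00183173 -0.00062275]
frontouterL [ 44. 288.]
FR [350. 288.]
stop [253. 211.]
sideL [221. 142.]
sideR [284. 142.]
(-6, 16) [13.1  0.6 45.9] [-0.002  0.002  0.001]
(-1, 6) [12.9  0.7 57. ] [-0.002  0.002  0.001]
(0, 1) [11.4  0.7 61.9] [-0.002  0.002  0.001]
(0, 0) [10.9  0.7 62.8] [-0.002  0.002  0.001]
```

View pics/w6.png

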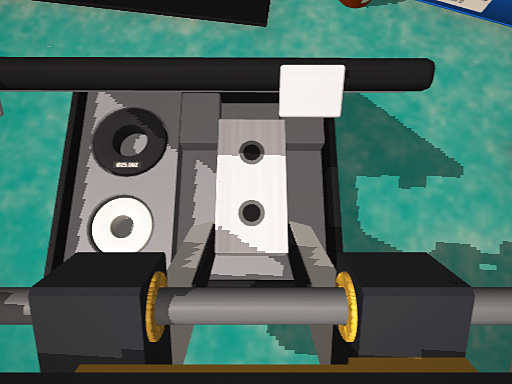

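The slot side blocks show at u≈220 and 288 with the master at 217–287, so it is aligned to within about 1 mm. Lower in.

```bash
python3 -m pendant '{"dp":[[7,1,23],[14,1.5,44],[14,1.5,51],[14,1.5,56],[13,1.5,59],[12.5,1.5,61],[12.5,1.5,61]],"rot":[[0,0,0],[0,0,0],[0,0,0],[0,0,0],[0,0,0],[0,0,0],[0,0,0]]}'
python3 - <<'E'
from h import *
q=np.mean([(imaging.capture('top'),st()[1])[1] for _ in range(4)],0);s,_,r=st();print(q,s['ft_force'],s['wrist_torque'],(RT.inv()*r).as_rotvec(),tcp(0,0),((q-tcp(0,0))*1e3).round(1))
E
```

```text
time_s: 14.22
eef_pos: [0.4665, 0.0863, 0.0351]
ee_rot: [-2.99, -0.283, -0.748]
ft_force: [0.7, 1.4, -3.7]
width: 0.0394
gripper_force: 30.0
[0.46645143 0.08627995 0.03504721] [ 0.85400779  0.96807857 -2.71058025] [0.04466851 0.57655885 0.13279641] [ 0.00067588  0.00125484 -0.00077054] [0.46500017 0.0872048  0.03155935] [ 1.5 -0.9  3.5]
```

```bash
python3 -m pendant '{"dp":[[-0.5,0,0.9],[-0.9,0,1.8],[-1.2,0,2.2],[-1.4,0,2.6],[-1.4,0,2.6]],"rot":[[0,0,0],[0,0,0],[0,0,0],[0,0,0],[0,0,0]]}'; python3 -m pendant '{"dp":[[-0.2,0,0.4],[-0.2,0,0.4]],"rot":[[0,0,0],[0,0,0]]}'
```

```text
time_s: 15.05
eef_pos: [0.4664, 0.0863, 0.034]
ee_rot: [-2.989, -0.283, -0.754]
ft_force: [-16.9, -1.6, 31.7]
width: 0.0394
gripper_force: 30.0
time_s: 15.3
eef_pos: [0.4665, 0.0864, 0.0337]
ee_rot: [-2.989, -0.283, -0.755]
ft_force: [-18.2, -1.4, 33.7]
width: 0.0395
gripper_force: 30.0
```

```bash
python3 -m pendant '{"dp":[[0.5,0,-0.9],[1.0,0,-1.8],[1.0,0,-1.8]],"rot":[[0,0,0],[0,0,0],[0,0,0]]}'
python3 - <<'E'
from h import *
p=imaging.capture('wrist');save(p,'w7.png')
s,q,r=st();print(q,s['ft_force'],s['wrist_torque'],(RT.inv()*r).as_rotvec())
t=imaging.capture('top')
for pp in (p,t): print([(np.round(d['xyz'],4),round(d['confidence'],2)) for d in landmark_of(pp,'master')[:4]])
# profile down the image centre and across
g=p['img'].astype(int)
for u in (235,270): print(u,[(v,*g[v,u]) for v in range(95,275,5)][::1])
E
```

```text
time_s: 15.68
eef_pos: [0.4666, 0.0863, 0.0339]
ee_rot: [-2.99, -0.283, -0.749]
ft_force: [-7.1, 1.2, 11.2]
width: 0.0396
gripper_force: 30.0
[0.46658295 0.08628951 0.03389152] [-6.31858443 -0.24223467 10.57692014] [0.24525601 0.32160623 0.22589192] [ 0.00048745  0.00197385 -0.00067176]
[(array([0.5073, 0.095 , 0.0105]), 0.87)]
[(array([ 0.3545, -0.3373, -0.0019]), 0.7), (array([ 0.5302, -0.3138,  0.0011]), 0.65)]
235 [(95, np.int64(34), np.int64(32), np.int64(32)), (100, np.int64(35), np.int64(35), np.int64(32)), (105, np.int64(34), np.int64(31), np.int64(33)), (110, np.int64(34), np.int64(31), np.int64(32)), (115, np.int64(32), np.int64(31), np.int64(32)), (120, np.int64(35), np.int64(32), np.int64(33)), (125, np.int64(32), np.int64(31), np.int64(32)), (130, np.int64(30), np.int64(27), np.int64(27)), (135, np.int64(23), np.int64(22), np.int64(23)), (140, np.int64(3), np.int64(1), np.int64(1)), (145, np.int64(175), np.int64(165), np.int64(162)), (150, np.int64(176), np.int64(165), np.int64(163)), (155, np.int64(176), np.int64(165), np.int64(163)), (160, np.int64(176), np.int64(166),
[... 2295 characters left out ...]
.int64(167), np.int64(164)), (210, np.int64(177), np.int64(166), np.int64(163)), (215, np.int64(167), np.int64(157), np.int64(154)), (220, np.int64(234), np.int64(226), np.int64(222)), (225, np.int64(249), np.int64(245), np.int64(244)), (230, np.int64(249), np.int64(246), np.int64(243)), (235, np.int64(250), np.int64(246), np.int64(244)), (240, np.int64(250), np.int64(246), np.int64(244)), (245, np.int64(250), np.int64(246), np.int64(244)), (250, np.int64(250), np.int64(246), np.int64(244)), (255, np.int64(132), np.int64(123), np.int64(119)), (260, np.int64(103), np.int64(101), np.int64(99)), (265, np.int64(71), np.int64(68), np.int64(67)), (270, np.int64(110), np.int64(104), np.int64(105))]
```

```bash
python3 -m pendant '{"dp":[[0.2,0,-0.4],[0.2,0,-0.4]],"rot":[[0,0,0],[0,0,0]]}'
python3 -m pendant '{"dp":[[0,0,0],[0,0,0],[0,0,0],[0,0,0]],"rot":[[0,0,0],[0,0,0],[0,0,0],[0,0,0]]}' 92
python3 - <<'E'
from h import *
p=imaging.capture('wrist');save(p,'w8.png')
s,q,r=st();print(q,s['ft_force'],s['width'])
print([(np.round(d['xyz'],4),round(d['confidence'],2)) for d in landmark_of(p,'master')[:4]])
g=p['img'].astype(int);a=cv2.imread('pics/w7.png')[:,:,::-1].astype(int)
for n,i in (('before',a),('after',g)):
  for u in (235,270):
    c=i[100:275,u,0]; d=np.abs(np.diff(c)); print(n,u,[(100+k,c[k],c[k+1]) for k in np.where(d>25)[0]])
  for v in (160,190,245):
    c=i[v,190:320,0]; d=np.abs(np.diff(c)); print(n,'row',v,[(190+k,c[k],c[k+1]) for k in np.where(d>25)[0]])
E
```

```text
time_s: 16.12
eef_pos: [0.4666, 0.0863, 0.0339]
ee_rot: [-2.991, -0.283, -0.747]
ft_force: [-4.3, 0.9, 7.7]
width: 0.0398
gripper_force: 30.0
time_s: 16.62
eef_pos: [0.4665, 0.0859, 0.0335]
ee_rot: [-2.992, -0.282, -0.746]
ft_force: [0.4, -0.1, 0.1]
width: 0.0599
gripper_force: 0.0
[0.46644526 0.08595663 0.03350723] [ 0.24864313 -0.8639684  -0.51228426] 0.06009973883300671
[(array([0.5063, 0.092 , 0.0107]), 0.64)]
before 235 [(np.int64(140), np.int64(3), np.int64(144)), (np.int64(141), np.int64(144), np.int64(186)), (np.int64(225), np.int64(173), np.int64(255)), (np.int64(236), np.int64(255), np.int64(169)), (np.int64(252), np.int64(197), np.int64(124)), (np.int64(263), np.int64(111), np.int64(46)), (np.int64(264), np.int64(46), np.int64(77))]
before 270 [(np.int64(140), np.int64(3), np.int64(88)), (np.int64(141), np.int64(88), np.int64(192)), (np.int64(216), np.int64(165), np.int64(242)), (np.int64(252), np.int64(255), np.int64(144)), (np.int64(255), np.int64(132), np.int64(98)), (np.int64(263), np.int64(109), np.int64(59))]
before row 160 [(np.int64(209), np.int64(69), np.int64(97)
[... 2960 characters left out ...]
64(285), np.int64(176), np.int64(134)), (np.int64(286), np.int64(134), np.int64(92)), (np.int64(295), np.int64(104), np.int64(166)), (np.int64(296), np.int64(166), np.int64(217))]
after row 245 [(np.int64(197), np.int64(8), np.int64(74)), (np.int64(198), np.int64(74), np.int64(110)), (np.int64(213), np.int64(108), np.int64(155)), (np.int64(214), np.int64(155), np.int64(183)), (np.int64(246), np.int64(161), np.int64(234)), (np.int64(278), np.int64(241), np.int64(167)), (np.int64(286), np.int64(183), np.int64(137)), (np.int64(287), np.int64(137), np.int64(88)), (np.int64(303), np.int64(108), np.int64(74)), (np.int64(304), np.int64(74), np.int64(2)), (np.int64(318), np.int64(1), np.int64(147))]
```

The block didn't move on release, so it's seated. Retreat along the tool axis, then verify from afar.

```bash
python3 -m pendant '{"dp":[[0,0,-15],[0,0,-50],[0,0,-100],[0,0,-140],[0,0,-140]],"rot":[[0,0,0],[0,0,0],[0,0,0],[0,0,0],[0,0,0]]}'
python3 - <<'E'
from h import *
p=imaging.capture('wrist');save(p,'w9.png');b=imaging.capture('top')
for pp in (p,b):
  for t in ('master','slot','lid_front','lid_hinge','case'): print(t,[(np.round(d['xyz'],4),round(d['confidence'],2)) for d in landmark_of(pp,t)[:2]])
c=np.array([.4765,.1245,0]);A=Rn.from_euler('z',YAW)
ml=[(SLOT+A.apply(np.array(x)/1e3)) for x in ((-40,20,16),(-40,-20,16),(40,-20,16),(40,20,16))]
print('model top corners',[proj(p,x).round() for x in ml])
g=p['img'].astype(int).min(2); m=cv2.medianBlur(((g>150)*255).astype(np.uint8),3)
n,l,stt,ce=cv2.connectedComponentsWithStats(m);print([(*r,) for r in stt[1:] if r[4]>300])
RV=Rn.from_euler('z',YAW)*Rn.from_euler('x',np.pi)
s,q,r=st();print(q,'to vertical',*to(q,RV))
E
```

```text
time_s: 17.35
eef_pos: [0.4026, 0.0734, 0.1602]
ee_rot: [-2.99, -0.283, -0.757]
ft_force: [0.5, 0.2, 0.8]
width: 0.0599
gripper_force: 0.0
master [(array([0.5058, 0.0913, 0.01  ]), 0.55)]
slot [(array([ 0.4797,  0.128 , -0.0019]), 0.47)]
lid_front [(array([0.4727, 0.1226, 0.1591]), 0.84)]
lid_hinge [(array([0.5481, 0.1379, 0.0294]), 0.73)]
case [(array([ 0.4784,  0.1259, -0.0014]), 0.59)]
master [(array([ 0.3543, -0.338 , -0.0031]), 0.8), (array([ 0.5322, -0.3177,  0.0022]), 0.74)]
slot [(array([0.5036, 0.0951, 0.0055]), 0.57)]
lid_front [(array([0.4748, 0.1267, 0.1622]), 0.67)]
lid_hinge [(array([0.5539, 0.1432, 0.0385]), 0.75)]
case [(array([0.4743, 0.1278, 0.0006]), 0.62)]
model top corners [array([228., 196.]), array([270., 196.]), array([269., 120.]), array([230., 120.])]
[(np.int32(385), np.int32(27), np.int32(51), np.int32(24), np.int32(506)), (np.int32(477), np.int32(49), np.int32(35), np.int32(33), np.int32(765)), (np.int32(65), np.int32(115), np.int32(39), np.int32(29), np.int32(991)), (np.int32(204), np.int32(116), np.int32(100), np.int32(137), np.int32(9120)), (np.int32(466), np.int32(128), np.int32(21), np.int32(118), np.int32(1796)), (np.int32(118), np.int32(157), np.int32(75), np.int32(95), np.int32(2768)), (np.int32(130), np.int32(194), np.int32(45), np.int32(44), np.int32(1316))]
[0.40171586 0.07378269 0.15667278] to vertical [0. 0. 0.] [-0.001 -0.488  0.   ]
```

```bash
python3 -m pendant '{"dp":[[10,0,-20],[22,0,-42],[33,0,-62],[33,0,-62],[33,0,-62]],"rot":[[0,-0.15,0],[0,-0.32,0],[0,-0.488,0],[0,-0.488,0],[0,-0.488,0]]}' 255
python3 - <<'E'
from h import *
RV=Rn.from_euler('z',YAW)*Rn.from_euler('x',np.pi)
c=np.array([.4765,.125,0]);A=Rn.from_euler('z',YAW)
s,q,r=st();print(q,s['width'],(RV.inv()*r).as_rotvec())
W=[(-60,205),(45,205),(45,148)]
for f_ in (.98,.9,.8,.7,.6,.5,.4,.3,.2,.1,0,-.03):
  W.append((75-130*np.cos(f_)+10*np.sin(f_)+8,34+130*np.sin(f_)+10*np.cos(f_)))
for x,z in W: print(round(x),round(z),to(c+A.apply([x/1e3,0,(z+22)/1e3]))[0])
E
```

```text
time_s: 18.58
eef_pos: [0.4001, 0.0738, 0.2258]
ee_rot: [-3.127, -0.296, 0.0]
ft_force: [0.3, -0.1, -0.2]
width: 0.0134
gripper_force: 0.0
[0.40011185 0.07381466 0.22578162] 0.013393592224715176 [ 0.00091905 -0.00010975 -0.00074479]
-60 205 [ 24.6 -36.   -1.2]
45 205 [129.6 -35.9  -1.2]
45 148 [129.6 -35.9  55.8]
19 148 [103.5 -35.9  56.3]
10 142 [ 94.7 -35.9  61.8]
0 134 [ 84.2 -35.9  69.6]
-10 125 [ 74.7 -35.9  78.4]
-19 116 [ 66.  -35.9  88.2]
-26 105 [ 58.4 -35.9  98.7]
-33 94 [ 51.8 -35.9 110. ]
-38 82 [ 46.4 -35.9 121.8]
-42 70 [ 42.2 -35.9 134.2]
-45 57 [ 39.3 -35.8 146.9]
-47 44 [ 37.7 -35.8 159.8]
-47 40 [ 37.4 -35.8 163.7]
```

```bash
python3 -m pendant '{"dp":[[25,-36,-15],[78,-36,-15],[130,-36,-15],[130,-36,20],[130,-36,56],[118,-36,56],[104,-36,56],[95,-36,62],[84,-36,70],[75,-36,78]],"rot":[[0,0,0],[0,0,0],[0,0,0],[0,0,0],[0,0,0],[0,0,0],[0,0,0],[0,0,0],[0,0,0],[0,0,0]]}' 255
python3 -m pendant '{"dp":[[-5,0,5],[-9,0,10],[-13,0,15]],"rot":[[0,0,0],[0,0,0],[0,0,0]]}'
```

```text
time_s: 19.82
eef_pos: [0.4682, 0.123, 0.1496]
ee_rot: [-3.127, -0.296, -0.004]
ft_force: [0.5, -0.5, 1.4]
width: 0.0004
gripper_force: 0.5
time_s: 20.2
eef_pos: [0.4559, 0.1207, 0.1341]
ee_rot: [-3.127, -0.295, -0.001]
ft_force: [0.1, 0.1, 1.2]
width: 0.0007
gripper_force: 0.4
```

```bash
python3 -m pendant '{"dp":[[-4,0,6],[-10,0,17],[-16,0,29],[-20,0,41],[-22,0,48],[-23,0,55],[-24,0,61],[-24,0,65],[-24,0,68],[-24,0,69]],"rot":[[0,0,0],[0,0,0],[0,0,0],[0,0,0],[0,0,0],[0,0,0],[0,0,0],[0,0,0],[0,0,0],[0,0,0]]}'
```

```text
time_s: 21.45
eef_pos: [0.4326, 0.1162, 0.0661]
ee_rot: [-3.127, -0.296, -0.002]
ft_force: [-4.0, -0.7, 13.4]
width: 0.0006
gripper_force: 6.5
```

Tip height 44.1 mm equals the shut lid's top (34+10), and the force is rising, so the lid is shut. Retreat and check.

```bash
python3 -m pendant '{"dp":[[0,0,-20],[0,0,-70],[-40,0,-130],[-80,0,-180],[-80,0,-180]],"rot":[[0,0,0],[0,0,0],[0,0,0],[0,0,0],[0,0,0]]}'
python3 - <<'E'
from h import *
for n in ('wrist','top','scene'):
  p=imaging.capture(n)
  for t in ('lid_front','lid_hinge','keeper_knob','oil_dropper','bracket','dial_indicator','master'): print(n,t,[(np.round(d['xyz'],3),round(d['confidence'],2)) for d in landmark_of(p,t)[:2]])
s,q,r=st();print(q,s['ft_force'],s['time_s'])
E
```

```text
time_s: 22.08
eef_pos: [0.3538, 0.1012, 0.2484]
ee_rot: [-3.127, -0.296, -0.013]
ft_force: [-0.3, -0.2, -0.5]
width: 0.0005
gripper_force: 0.0
wrist lid_front [(array([0.403, 0.111, 0.043]), 0.79)]
wrist lid_hinge []
wrist keeper_knob []
wrist oil_dropper []
wrist bracket []
wrist dial_indicator [(array([ 0.315, -0.226,  0.001]), 0.76)]
wrist master []
top lid_front [(array([0.404, 0.111, 0.044]), 0.98)]
top lid_hinge [(array([ 0.479, -0.209,  0.065]), 0.73), (array([0.552, 0.144, 0.034]), 0.72)]
top keeper_knob [(array([ 0.48 , -0.21 ,  0.062]), 0.57)]
top oil_dropper [(array([0.679, 0.029, 0.004]), 0.5)]
top bracket [(array([ 0.686, -0.165,  0.001]), 0.77)]
top dial_indicator [(array([ 0.321, -0.225, -0.002]), 0.66), (array([ 0.533, -0.181,  0.028]), 0.49)]
top master [(array([ 0.532, -0.316,  0.003]), 0.69), (array([ 0.356, -0.337,  0.002]), 0.69)]
scene lid_front [(array([0.398, 0.114, 0.043]), 0.92)]
scene lid_hinge [(array([0.55 , 0.14 , 0.035]), 0.64)]
scene keeper_knob [(array([ 0.48 , -0.209,  0.059]), 0.48)]
scene oil_dropper [(array([0.682, 0.033, 0.003]), 0.83), (array([0.4  , 0.112, 0.042]), 0.49)]
scene bracket []
scene dial_indicator [(array([ 0.315, -0.225, -0.001]), 0.75)]
scene master [(array([ 0.352, -0.334, -0.004]), 0.83), (array([ 0.53 , -0.315, -0.002]), 0.69)]
[0.35370943 0.10119942 0.24542341] [-1.01587195 -0.09501699  0.56525244] 23.275
```

The lid front is at z≈0.043–0.044, so it's fully shut. The bystanders haven't moved, and the robot is clear.

```bash
python3 -c "
from rig import order; print(order.hand_in())"
```

```text
the job is handed in; nothing more can be done
None
```

The job is handed in at about 23 s on the robot's clock: the keeper is swung off, the master was rocked up, lifted and laid in the slot, the lid is shut, and the bystanders I could recheck have not moved; I did not see the judge's verdict.

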